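Move the push-and-turn safety cap to the other canister

ROBOT

A 6-joint arm with a two-finger parallel gripper is mounted at the origin on a cart in front of the work surface, level with it; the furniture and walls round the work are solid. World frame = base frame: x ahead of the robot, y to its left, z up, the work surface at z = 0. Lengths are in m, angles in rad, forces in N, time in s.
With the tool pointing down it reaches from about 0.25 to 0.725 m from the base axis. Payload 4 kg.
Tool frame: the origin (TCP) lies at the very end of the fingers, on their centre line; the grasp point (between the pads) lies 19 mm behind it (bot.grip_point_offset is the distance from the TCP to the grasp point, in m); z points along the fingers, y is the line along which they close (so a half turn about z gives the same grasp; the last joint's range is limited). The gripper opens to 85 mm and grips with 20 to 120 N. Pads are 22 mm wide; open, the fingers measure 114 mm over their backs; the gripper's body (76 mm by 85 mm) begins 54 mm behind the grasp point. The pads swing forward as they close: fully open they stand 13 mm farther back than shut.
Start: joints at [-1.285, 0.241, 0.005, 1.335, 0, 1.571], TCP at [0.141, -0.48, 0.231] pointing down, gripper open.
Joint ranges: [-2.72, 2.72], [-1.05, 1.87], [-1.09, 1.28], [-1.99, 2.15], [-1.42, 1.44], [-3.14, 3.14]. Speed limits (rad/s): [2.79, 2.79, 3.14, 3.14, 3.14, 3.14].

INTERFACE

Orientations are given as a 3x3 rotation matrix whose columns are the frame's x, y, z axes.
In Python, from cell import bot gives the robot as it stands. The module is installed in compiled form; this text tells all that it offers.
- The arm moves only by the tool arm_command, never from a script. Its argument "moves" is text: rows parted by semicolons, each of 7 numbers parted by spaces: the shift along the tool's x, y, z in mm, then the turn, a rotation vector about the tool's x, y, z in rad, then the closure, from 0 (fully open) to 1 (shut). A call has 1 to 20 rows; each row shifts and turns the commanded pose from where the row before left it, along the tool's axes as they then stand; what a row does not reach is not made up. A row lasts 1/8 s, in which the tool goes at most 62.5 mm and 10.7 degrees, less where a joint would pass 70% of its speed; a pose out of reach is approached as far as the arm can. A call is refused whole if a number of a shift passes 62.5 or a number of a turn 0.188, either way. A call with a gripper value outside its range is refused whole. The fingers move at their own pace and stop on an object; the grip force is fixed at half the most. Time passes only in rows, so rows that do not move let the fingers close. It gives the time, the measured TCP pose, the force, the opening and the grip force at its end, in the units of the state.
- bot.observe(): the state, without advancing time (a new reading comes with each control period).
- bot.snapshot(name): name is "scene" or "top" or "wrist"; returns a dict with "frame" (480x640x3 uint8, red, green, blue), "z_map" (480x640 float32, m along the optical axis (not along the pixel's ray), 0 where there is no reading), "fovy" (degrees; the focal length in pixels is half the picture's height over the tangent of half this angle, whatever the lens; pixels are square), "cx", "cy" (the principal point, pixels), "xyz" and "attitude" of the camera in the world. Camera axes: x right, y up, looking along -z (the intrinsics and any distortion apply to the point x, -y, -z); pixel columns grow to the right and rows downward; lengths in m; the calibration is good to about 2 mm. A picture is of the moment at which its call begins.
- bot.job_done(): hands the job in; it is judged then, once.
The state is a dict: "time": time; "qpos": joint angles; "dq": joint speeds; "tau": joint torques, N m; "ee_pos": TCP position; "tool_rot": TCP orientation; "contact_force": force on the tool from outside, world axes, zero at the start; "ft_torque": the same for the moment, N m; "width": finger opening in m; "grip_force": force on a finger pad.
Only numpy, scipy, OpenCV 4.12 (cv2) and the standard library are available. Lean on these libraries where they do the work, as an engineer would, in place of code of your own. Each camera call takes 0.05 s, during which the arm holds its last target. There are 200 camera calls.

TASK

The long sloping canister is empty: press its push-and-turn cap (the one with the straight grip bar) down, turn it anticlockwise to free it and lift it off. Take the loose plug with the round knob out of the fresh short canister and set it down on the bench, and close that canister with the cap: bar in line with the two slots, press it fully home, turn it clockwise to the stop and let it spring up so that it stays locked. Leave the bottle, the dispenser, the clock and the jar standing where they are.

Things in the scene. Friction and masses are not known exactly. Their poses are not given: they have to be found in the camera images.
- cap_grip (a point): The push-and-turn cap, grey plastic, about 120 g (varies), at first locked on the long canister. Point: centre of its grip bar, 58 mm long (x), 16 mm thick (y), 32 mm high (z, 16 mm to either side of the point). z: out of the cap along its axis. The bar stands on a flange whose underside is 24 mm below this point. Same after a half turn.
- plug_grip (a point): The transit plug, plain grey plastic, about 60 g, loose in the short canister's mouth at first. Point: centre of its round grip knob, 30 mm wide, 33 mm high (z, out along its axis; 16 mm to either side of the point). Under the knob a 76 mm wide, 6 mm thick flange, its underside 22.5 mm below the point, then a 12 mm long stub. Standing on the bench the point is 35 mm up. The bench is free at x 0.42 to 0.54, y 0.24 to 0.34.
- cap_flange (a point): Centre of the underside of the cap's knurled flange (80 mm wide, 8 mm thick), on the cap's axis, same axes as cap_grip. Below it a spigot 52 mm wide, 26 mm long, with a tapered end. h below = height of this point over a mouth's rim: 0 pressed fully home, 7 mm locked, 12 mm resting unlocked on the sprung disc.
- cap_lug (a point): Centre of one of the cap's two lugs, on the spigot under the ends of the grip bar (at cap x = +-26 mm). A lug is 18 mm wide, 6 mm high, reaches 32 mm from the axis; its top is 15 mm below the flange's underside. Only with the bar along a mouth's x do the lugs pass the slots.
- canister_long_spring (a joint): The same sprung disc in the long canister's mouth, same forces. To unlock: press the cap from h = 7 to under 3 mm, turn it 69 deg anticlockwise (positive about the mouth's z) until the bar lies along the slots (hard stop about 7 deg further), lift it out along z.
- canister_short_spring (a joint): Sprung disc (28 mm wide) in the short canister's mouth: 0 up, grows as pushed in (m); pushes back 7 N when up, 10 N at h = 7 mm, 14 N at h = 0. To lock: bar along the slots, press to h under 3 mm, turn clockwise seen from outside (negative about the mouth's z); pocket at 69 deg, hard stop at 75. Let go there: it springs up to h = 7 mm, locked, about 6 deg of play.
- canister_long_mouth: Mouth of the long canister (aluminium tube, 130 mm long, 84 mm wide, leaning 26 deg from vertical in a sloping cradle; all fixed). Origin: centre of the mouth, level with the rim. z: outward along the tube. x: line through the two entry slots in the inner ring (each +-26 deg about x). Bore 72 mm, 57 mm inside the ring; ring 12 mm deep; sprung disc 14 mm below the rim.
- canister_short_mouth: Mouth of the short canister (aluminium tube, 95 mm long, 84 mm wide, leaning 32 deg from vertical in a sloping cradle; all fixed). Origin: centre of the mouth, level with the rim. z: outward along the tube. x: line through the two entry slots in the inner ring (each +-26 deg about x). Bore 72 mm, 57 mm inside the ring; ring 12 mm deep; sprung disc 14 mm below the rim.
- bottle_mid (a point): Clear water bottle, 59 mm diameter, 169 mm tall, standing; bystander. Point: its centre, 85 mm above its foot.
- dispenser_mid (a point): White solvent dispenser bottle with a steel dish on top, 66 mm diameter, 121 mm tall, standing; bystander. Point: 60 mm above its foot.
- clock_mid (a point): Small white desk clock, 44 x 92 x 97 mm (x, y, z), standing; bystander. Point: 48 mm above its foot.
- jar_mid (a point): Brown jar with white lid, 44 mm diameter, 47 mm tall, standing; bystander. Point: its centre.
Mind the look-alikes: they are no part of the job. Leave any red or turquoise look-alike of the part that bears plug_grip alone.

How it is judged:
By the outcome, as a careful person would: the job done as asked, in the order asked, and still so for the second after the job is handed in, with the robot touching nothing.
It also fails if it takes over 72 s, if anything falls off the work surface, if the arm or the gripper's body presses on something with over 40 N, if the wrist force passes 120 N, or if a joint passes its speed limit or range.

## Working session

There is one attempt and no reset: what is moved stays moved. The work goes in short steps, Python scripts to look and compute and a tool call to move; the robot and the scene stay as the last step left them, time stands still between calls to the robot, and variables do not carry over. Pictures are saved under pics/ and viewed, at most 10 in all, crops included, and the job is handed in when it is done.

Besides the shell and the picture viewer there is one more tool, called after "Call:" as name(argument=value, ...) on one line, values as JSON. arm_command: Moves the arm, as the interface text tells. Its arguments: {"type":"object","properties":{"moves":{"type":"string"}},"required":["moves"]}

```bash
mkdir -p pics; ls; cat > h.py <<'E'
import numpy as np, cv2
from cell import bot
def snap(n,f=None):
    s=bot.snapshot(n)
    if f: cv2.imwrite('pics/'+f,s['frame'][:,:,::-1])
    np.savez('last_'+n+'.npz',**{k:np.array(v) for k,v in s.items()})
    return s
def load(n):
    return dict(np.load('last_'+n+'.npz'))
def F(s): return 240/np.tan(np.radians(float(s['fovy']))/2)
def cloud(s):
    f=F(s); z=s['z_map']; v,u=np.mgrid[0:480,0:640]
    p=np.stack([(u-s['cx'])/f*z,-(v-s['cy'])/f*z,-z],-1)
    return p@np.array(s['attitude']).T+s['xyz']
def proj(s,P):
    q=(np.atleast_2d(P)-s['xyz'])@np.array(s['attitude']); f=F(s)
    return np.c_[s['cx']+f*q[:,0]/-q[:,2], s['cy']+f*q[:,1]/q[:,2]]
E
python3 - <<'E'
from h import *
o=bot.observe(); print({k:np.round(v,3) for k,v in o.items()})
fs=[]
for n in ['scene','top','wrist']:
    s=snap(n,n+'0.png'); print(n,{k:np.round(s[k],3) for k in s if k not in('frame','z_map')}, (s['z_map']>0).mean(), s.keys())
    fs.append(s['frame'][:,:,::-1])
E
```

```text
pics
{'time': np.float64(0.0), 'qpos': array([-1.285,  0.241,  0.004,  1.335, -0.   ,  1.571]), 'dq': array([ 0.001, -0.   , -0.   , -0.001,  0.001, -0.001]), 'tau': array([ 1.0000e-03, -3.7232e+01,  2.5241e+01,  1.7000e-02, -0.0000e+00,
        0.0000e+00]), 'ee_pos': array([ 0.141, -0.479,  0.23 ]), 'tool_rot': array([[ 0.959,  0.282, -0.001],
       [ 0.282, -0.959,  0.002],
       [-0.   , -0.002, -1.   ]]), 'contact_force': array([ 0.158,  0.409, -0.043]), 'ft_torque': array([-0.009,  0.044,  0.011]), 'grip_force': np.float64(0.0), 'width': np.float64(0.085)}
scene {'fovy': np.float64(53.428), 'cx': np.float64(309.412), 'cy': np.float64(234.766), 'xyz': array([0.165, 0.731, 0.728]), 'attitude': array([[-0.901,  0.227, -0.369],
       [-0.433, -0.508,  0.745],
       [-0.018,  0.831,  0.556]])} 0.9959602864583333 dict_keys(['frame', 'z_map', 'fovy', 'cx', 'cy', 'xyz', 'attitude'])
top {'fovy': np.float64(54.149), 'cx': np.float64(319.422), 'cy': np.float64(240.045), 'xyz': array([ 0.482, -0.03 ,  1.202]), 'attitude': array([[-0.024,  0.996, -0.083],
       [-1.   , -0.024, -0.003],
       [-0.005,  0.083,  0.997]])} 0.9962076822916667 dict_keys(['frame', 'z_map', 'fovy', 'cx', 'cy', 'xyz', 'attitude'])
wrist {'fovy': np.float64(64.392), 'cx': np.float64(322.025), 'cy': np.float64(245.579), 'xyz': array([ 0.221, -0.456,  0.373]), 'attitude': array([[ 0.283,  0.908,  0.307],
       [-0.959,  0.269,  0.089],
       [-0.002, -0.32 ,  0.947]])} 0.99591796875 dict_keys(['frame', 'z_map', 'fovy', 'cx', 'cy', 'xyz', 'attitude'])
```

View pics/scene0.png

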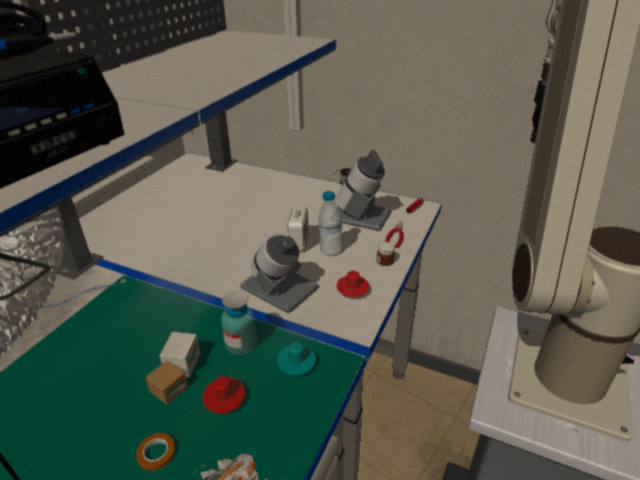

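View pics/top0.png

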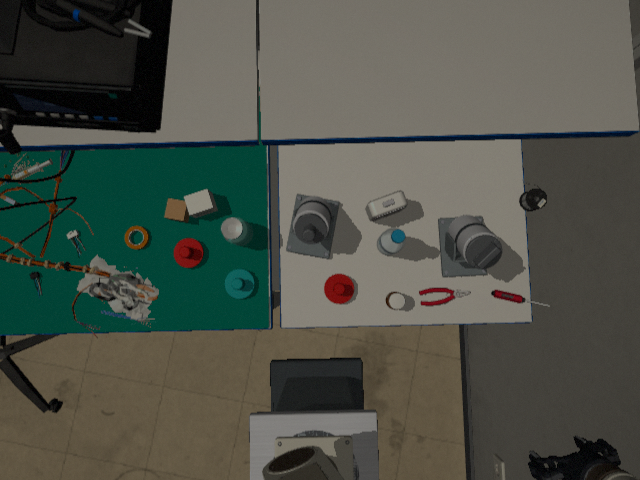

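The scene view shows the long canister, with its bar cap, at about (362,180), and at (475,243) in the top view. The short canister with the grey knobbed plug is at scene (277,258), top (313,222). The look-alikes are red plugs at top (340,289) and (189,253) and a turquoise one at (240,284). The grey plug sitting in the short canister's mouth is the one meant.

```bash
cat >> h.py <<'E'
def planefit(P,tilt,rng=np.random.default_rng(0),tol=.0015,dt=6,n=3000):
    best=None
    for _ in range(n):
        a,b,c=P[rng.choice(len(P),3,replace=False)]
        m=np.cross(b-a,c-a); l=np.linalg.norm(m)
        if l<1e-5: continue
        m/=l; m*=np.sign(m[2])
        if abs(np.degrees(np.arccos(m[2]))-tilt)>dt: continue
        k=np.abs((P-a)@m)<tol
        if best is None or k.sum()>best.sum(): best=k
    for _ in range(3):
        c=P[best].mean(0); m=np.linalg.svd(P[best]-c,full_matrices=False)[2][2]; m*=np.sign(m[2])
        best=np.abs((P-c)@m)<tol
    return c,m,best
E
python3 - <<'E'
from h import *
sc,tp=load('scene'),load('top')
big=[]
for s,(u0,v0,w,h) in[(sc,(325,140,80,90)),(sc,(235,225,90,90)),(tp,(430,205,90,80)),(tp,(275,180,90,80))]:
    c=s['frame'][v0:v0+h,u0:u0+w,::-1]; big.append(cv2.resize(c,(380,290),interpolation=cv2.INTER_CUBIC))
cv2.imwrite('pics/crops.png',np.vstack([np.hstack(big[:2]),np.hstack(big[2:])]))
for n,s in(('scene',sc),('top',tp)):
    C=cloud(s)
    for nm,(u,v) in dict(scene=dict(long=(365,175),short=(280,252),free=(180,420),bottle=(330,225),clock=(298,225),white=(300,290),red=(352,284),disp=(238,325)),top=dict(long=(475,243),short=(313,230),red=(340,289),green=(200,290),red2=(189,253),tq=(240,284),bottle=(395,237),jar=(398,300),clock=(388,203),disp=(235,230),shelf=(400,120),shelfedge=(400,136),white=(300,290)))[n].items(): print(n,nm,np.round(C[v,u],3))
for n,s in(('scene',sc),('top',tp)):
    C=cloud(s).reshape(-1,3)
    for nm,t,c0 in(('long',26,(.57,-.43,.15)),('short',32,(.59,0,.12))):
        P=C[(np.linalg.norm((C-c0)[:,:2],axis=1)<.09)&(C[:,2]>.05)&(C[:,2]<.3)]
        try:
            c,m,k=planefit(P,t,dt=12); print(n,nm,len(P),k.sum(),'c',np.round(c,4),'n',np.round(m,3),np.degrees(np.arccos(m[2])),'ext',P.min(0).round(3),P.max(0).round(3))
        except Exception as e: print(n,nm,len(P),e)
E
```

```text
scene long [ 0.535 -0.354  0.154]
scene short [0.595 0.009 0.124]
scene free [0.602 0.373 0.001]
scene bottle [ 0.558 -0.177  0.095]
scene clock [ 0.636 -0.156  0.086]
scene white [ 0.56  -0.011  0.014]
scene red [ 0.452 -0.059  0.032]
scene disp [0.586 0.199 0.08 ]
top long [ 0.553 -0.366  0.179]
top short [ 0.593 -0.013  0.148]
top red [ 0.457 -0.073  0.052]
top green [0.462 0.281 0.002]
top red2 [0.554 0.296 0.049]
top tq [0.475 0.17  0.054]
top bottle [ 0.571 -0.193  0.171]
top jar [ 0.427 -0.214  0.049]
top clock [ 0.658 -0.191  0.098]
top disp [0.6   0.168 0.123]
top shelf [ 0.742 -0.166  0.44 ]
top shelfedge [ 0.714 -0.165  0.443]
top white [0.456 0.026 0.002]
scene long 1481 148 c [ 0.5355 -0.379   0.169 ] n [-0.438  0.001  0.899] 26.00733434513882 ext [ 0.495 -0.439  0.05 ] [ 0.624 -0.34   0.205]
scene short 1830 346 c [ 5.950e-01 -2.000e-04  1.216e-01] n [-0.513  0.108  0.852] 31.590169769485456 ext [ 0.562 -0.054  0.05 ] [0.679 0.043 0.159]
top long 1908 340 c [ 0.5381 -0.385   0.1695] n [-0.445  0.     0.896] 26.392665198478475 ext [ 0.496 -0.429  0.05 ] [ 0.631 -0.341  0.207]
top short 1527 338 c [ 0.5991 -0.0057  0.1251] n [-0.52   0.099  0.849] 31.939619165436845 ext [ 0.565 -0.061  0.05 ] [0.68  0.043 0.16 ]
```

View pics/crops.png

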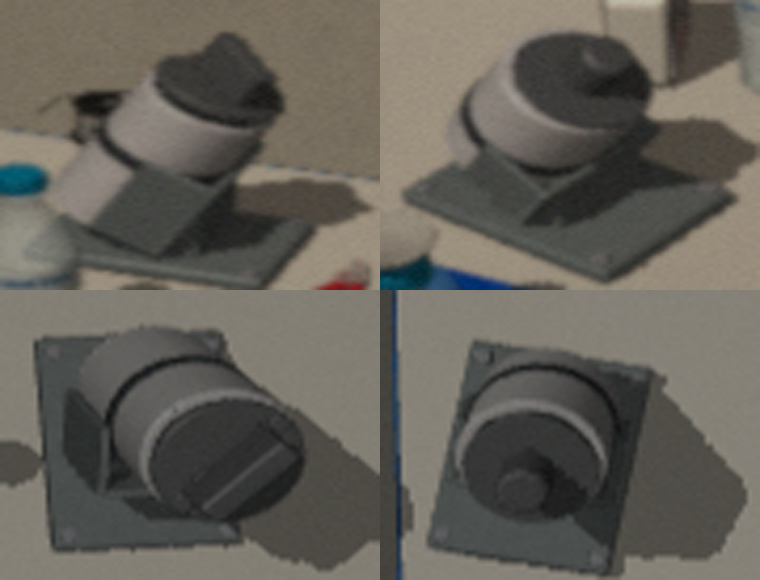

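The crop confirms it. The bar cap is on the long tube (upper and lower left) and the grey round-knob plug is in the short tube (upper and lower right). Next I fit the grips and plan the move to a wrist view of the cap.

```bash
cat >> h.py <<'E'
from scipy.spatial.transform import Rotation as Ro
from scipy.optimize import least_squares
def measure(s,c0,t,r=.09,top=.032):
    C=cloud(s).reshape(-1,3)
    P=C[(np.linalg.norm(C-c0,axis=1)<r)]
    c,m,k=planefit(P,t,dt=8)
    ex=np.cross([0,1,0],m); ex/=np.linalg.norm(ex); ey=np.cross(m,ex); B=np.c_[ex,ey,m]
    Q=(P-c)@B; d=Q[:,2]
    f=Q[np.abs(d)<.0015][:,:2]
    g=Q[(np.abs(d-top)<.0025)&(np.linalg.norm(Q[:,:2],axis=1)<.05)]
    a=None; cen=None
    if len(g)>5:
        rect=cv2.minAreaRect(g[:,:2].astype(np.float32)*1000); box=cv2.boxPoints(rect)
        e=[box[1]-box[0],box[2]-box[1]]; e=max(e,key=np.linalg.norm); a=B[:,:2]@(e/np.linalg.norm(e))
        cen=c+B@np.r_[np.array(rect[0])/1000,np.median(g[:,2])]
        cmean=c+B@np.r_[g[:,:2].mean(0),np.median(g[:,2])]
    # flange circle: from hull of flange points
    h=cv2.convexHull(f.astype(np.float32)*1000)[:,0,:]/1000
    fit=least_squares(lambda x:np.hypot(*(h-x[:2]).T)-x[2],[*h.mean(0),.04],loss='soft_l1',f_scale=.001).x
    fc=c+B@np.r_[fit[:2],0]
    print('n',m.round(4),'tilt %.2f'%np.degrees(np.arccos(m[2])),k.sum(),'flange c',fc.round(4),'r %.4f'%fit[2])
    if a is not None: print('  top',len(g),'size',np.round(rect[1],1),'h %.4f'%np.median(g[:,2]),'cen',cen.round(4),'mean',cmean.round(4),'dir',a.round(4),'axis at top from flange',(fc+m*np.median(g[:,2])).round(4))
    return dict(n=m,fc=fc,cen=cen,dir=a)
def go(p,R,o=None,label=''):
    o=o or bot.observe(); R0=np.array(o['tool_rot']); p0=np.array(o['ee_pos'])
    print(label,'tool shift mm',(R0.T@(np.array(p)-p0)*1000).round(2),'then turn',Ro.from_matrix(R0.T@R).as_rotvec().round(4))
def toolR(n,ydir):
    z=-n/np.linalg.norm(n); y=ydir-z*(ydir@z); y/=np.linalg.norm(y); return np.c_[np.cross(y,z),y,z]
E
python3 - <<'E'
from h import *
for n in('scene','top'):
    s=load(n); print(n)
    L=measure(s,[.53,-.385,.18],26); S=measure(s,[.59,0,.13],32,top=.033)
n=L['n']; y=np.cross(n,L['dir'])
for sg in(1,-1):
    R=toolR(n,sg*y); go(L['fc']+n*.14,R,label='long view');print(R.round(3))
R=toolR(n,np.array([0.28,-.96,0])); go(L['fc']+n*.14,R,label='tilt only')
E
```

```text
scene
n [-0.4387  0.0082  0.8986] tilt 26.02 162 flange c [ 0.5301 -0.3861  0.1664] r 0.0391
  top 66 size [16.7 57.1] h 0.0315 cen [ 0.5162 -0.3894  0.1947] mean [ 0.5163 -0.3882  0.1947] dir [ 0.6498 -0.6878  0.3235] axis at top from flange [ 0.5163 -0.3858  0.1947]
n [-0.5058  0.1119  0.8554] tilt 31.20 347 flange c [ 0.5948 -0.0062  0.1224] r 0.0371
  top 92 size [25.5 26.7] h 0.0328 cen [ 0.578  -0.0013  0.1501] mean [ 0.578  -0.0022  0.1502] dir [ 0.2853 -0.9141  0.2883] axis at top from flange [ 0.5782 -0.0026  0.1504]
top
n [-0.4439 -0.0139  0.896 ] tilt 26.37 360 flange c [ 0.532  -0.388   0.1667] r 0.0401
  top 150 size [17.1 56.3] h 0.0314 cen [ 0.5186 -0.3879  0.1952] mean [ 0.5177 -0.3877  0.1947] dir [ 0.6678 -0.6718  0.3204] axis at top from flange [ 0.5181 -0.3885  0.1949]
n [-0.5168  0.1045  0.8497] tilt 31.82 338 flange c [ 0.5966 -0.005   0.1235] r 0.0372
  top 96 size [27.2 27.5] h 0.0326 cen [ 0.5793 -0.0011  0.1509] mean [ 0.5802 -0.0018  0.1515] dir [ 0.8395 -0.1331  0.5269] axis at top from flange [ 0.5797 -0.0016  0.1512]
long view tool shift mm [340.85   7.02 -61.52] then turn [-0.5405  0.1391 -2.0784]
[[-0.668  0.597  0.444]
 [ 0.672  0.741  0.014]
 [-0.32   0.307 -0.896]]
long view tool shift mm [340.85   7.02 -61.52] then turn [0.1198 0.4656 1.0002]
[[ 0.668 -0.597  0.444]
 [-0.672 -0.741  0.014]
 [ 0.32  -0.307 -0.896]]
tilt only tool shift mm [340.85   7.02 -61.52] then turn [-0.1113  0.4469  0.0265]
```

Call:
arm_command(moves="34 0.7 -6 0 0 0 0;34 0.7 -6 0 0 0 0;34 0.7 -6 0 0 0 0;34 0.7 -6 0 0 0 0;34 0.7 -6 0 0 0 0;34 0.7 -6 0 0 0 0;34 0.7 -6 0 0 0 0;34 0.7 -6 0 0 0 0;34 0.7 -6 0 0 0 0;34 0.7 -6 0 0 0 0;0 0 0 0 0 0 0;0 0 0 0 0 0 0")

```text
time: 1.65
ee_pos: [0.4686, -0.3905, 0.2906]
tool_rot: [[0.959, 0.282, -0.001], [0.282, -0.959, 0.001], [-0.001, -0.001, -1.0]]
contact_force: [0.2, -0.8, -0.0]
width: 0.0853
grip_force: 0.0
```

```bash
python3 - <<'E'
from h import *
o=bot.observe(); print(o['qpos'].round(3),o['ee_pos'].round(4))
n=np.array([-.442,-.003,.897]);n/=np.linalg.norm(n); d=np.array([.66,-.68,.32]); fc=np.array([.531,-.387,.1666])
for sg in(1,-1): go(fc+n*.14,toolR(n,sg*np.cross(n,d)))
E
```

```text
[-0.695  0.461  0.474  1.585 -0.     2.161] [ 0.4686 -0.3905  0.2906]
 tool shift mm [ 1.33 -2.82 -1.57] then turn [-0.5398  0.1297 -2.0654]
 tool shift mm [ 1.33 -2.82 -1.57] then turn [0.1122 0.4667 1.0137]
```

Call:
arm_command(moves="0 0 0 -0.045 0.0108 -0.172 0;0 0 0 -0.045 0.0108 -0.172 0;0 0 0 -0.045 0.0108 -0.172 0;0 0 0 -0.045 0.0108 -0.172 0;0 0 0 -0.045 0.0108 -0.172 0;0 0 0 -0.045 0.0108 -0.172 0;0 0 0 -0.045 0.0108 -0.172 0;0 0 0 -0.045 0.0108 -0.172 0;0 0 0 -0.045 0.0108 -0.172 0;0 0 0 -0.045 0.0108 -0.172 0;0 0 0 -0.045 0.0108 -0.172 0;0 0 0 -0.045 0.0108 -0.172 0;0 0 0 0 0 0 0;0 0 0 0 0 0 0")

```text
time: 3.4
ee_pos: [0.4684, -0.3908, 0.2913]
tool_rot: [[-0.655, 0.612, 0.443], [0.683, 0.73, 0.001], [-0.323, 0.303, -0.896]]
contact_force: [0.2, -0.3, -0.4]
width: 0.0854
grip_force: 0.0
```

```bash
python3 - <<'E'
from h import *
o=bot.observe(); print(o['qpos'].round(3),o['ee_pos'].round(4),o['tool_rot'].round(3))
s=snap('wrist','w1.png'); L=measure(s,[.53,-.387,.18],26)
n=L['n']; 
R=toolR(n,np.cross(n,L['dir'])); 
if R[:,1]@o['tool_rot'][:,1]<0: R=toolR(n,-np.cross(n,L['dir']))
go(L['fc']+n*.07,R,label='to 70 above flange top'); go(L['fc']+n*.004,R,label='grasp')
E
```

```text
[-0.864  0.198  0.013  1.075  0.344 -0.058] [ 0.4684 -0.3908  0.2913] [[-0.655  0.612  0.443]
 [ 0.683  0.73   0.001]
 [-0.323  0.303 -0.896]]
n [-0.4393 -0.0125  0.8982] tilt 26.07 5699 flange c [ 0.5333 -0.3889  0.1651] r 0.0405
  top 1700 size [15.7 57. ] h 0.0318 cen [ 0.5189 -0.3894  0.1935] mean [ 0.5183 -0.3884  0.1932] dir [ 0.6683 -0.6727  0.3175] axis at top from flange [ 0.5193 -0.3893  0.1937]
to 70 above flange top tool shift mm [-1.07  2.04 71.84] then turn [-0.0054  0.0109 -0.0129]
grasp tool shift mm [ -0.34   2.39 137.83] then turn [-0.0054  0.0109 -0.0129]
```

View pics/w1.png

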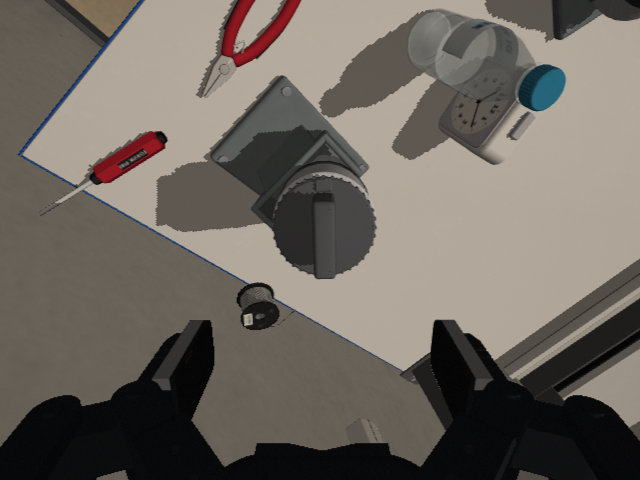

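The wrist view shows the cap at (325,225), its bar running vertically in the picture and between the fingers, with free bench around it. Now I go down to the grasp.

Call:
arm_command(moves="0 0 0 -0.003 0.009 -0.012 0;-0.3 1.8 20 0 0 0 0;0 0 20 0 0 0 0;0 0 20 0 0 0 0;0 0 20 0 0 0 0;0 0 20 0 0 0 0;0 0 15 0 0 0 0;0 0 11 0 0 0 0;0 0 10 0 0 0 0;0 0 0 0 0 0 0;0 0 0 0 0 0 0")

```text
time: 4.82
ee_pos: [0.5303, -0.3884, 0.1703]
tool_rot: [[-0.668, 0.6, 0.44], [0.672, 0.741, 0.01], [-0.32, 0.302, -0.898]]
contact_force: [0.5, 0.2, 0.2]
width: 0.0858
grip_force: 0.0
```

```bash
python3 - <<'E'
from h import *
o=bot.observe(); print(o['qpos'].round(3),o['ee_pos'].round(4),o['contact_force'].round(2))
n=np.array([-.4405,-.008,.898]);n/=np.linalg.norm(n); fc=np.array([.5325,-.388,.1657])
d=(o['ee_pos']-fc); print('along n',d@n*1000,'tool',(o['tool_rot'].T@-d*1000).round(2), (o['tool_rot'][:,2]).round(4))
s=snap('wrist','w2.png'); L=measure(s,fc+n*.015,26); d=(o['ee_pos']-L['fc']); print('along n',d@n*1000,'tool',(o['tool_rot'].T@-d*1000).round(2))
E
```

```text
[-0.778  0.351 -0.105  0.786  0.321  0.01 ] [ 0.5303 -0.3884  0.1703] [0.48 0.18 0.17]
along n 5.1363470568456036 tool [0.25 0.19 5.14] [ 0.4399  0.0096 -0.898 ]
n [-0.4397 -0.0122  0.898 ] tilt 26.10 16382 flange c [ 0.533 -0.389  0.165] r 0.0406
  top 6563 size [92.9 57.3] h 0.0318 cen [ 0.5199 -0.3859  0.1941] mean [ 0.517  -0.3875  0.1926] dir [0.2929 0.9433 0.1562] axis at top from flange [ 0.5189 -0.3894  0.1936]
along n 5.988333954404301 tool [-0.51 -0.52  5.99]
```

Call:
arm_command(moves="0 0 0 0 0 0 1;0 0 0 0 0 0 1;0 0 0 0 0 0 1;0 0 0 0 0 0 1;0 0 0 0 0 0 1;0 0 0 0 0 0 1;0 0 0 0 0 0 1;0 0 0 0 0 0 1")

```text
time: 5.88
ee_pos: [0.5299, -0.3883, 0.17]
tool_rot: [[-0.668, 0.601, 0.439], [0.672, 0.741, 0.01], [-0.32, 0.302, -0.898]]
contact_force: [-6.0, -0.4, 4.9]
width: 0.0149
grip_force: 61.0
```

Call:
arm_command(moves="0 0 2 0 0 0 1;0 0 2 0 0 0 1;0 0 2 0 0 0 1;0 0 1 0 0 0 1;0 0 0 0 0 0 1;0 0 0 0 0 0 1")

```text
time: 6.62
ee_pos: [0.5327, -0.3883, 0.1645]
tool_rot: [[-0.668, 0.601, 0.439], [0.672, 0.74, 0.009], [-0.32, 0.301, -0.898]]
contact_force: [-9.2, 1.0, 8.9]
width: 0.0149
grip_force: 61.7
```

Call:
arm_command(moves="0 0 0 0 0 -0.12 1;0 0 0 0 0 -0.12 1;0 0 0 0 0 -0.12 1;0 0 0 0 0 -0.12 1;0 0 0 0 0 -0.12 1;0 0 0 0 0 -0.12 1;0 0 0 0 0 -0.12 1;0 0 0 0 0 -0.12 1;0 0 0 0 0 -0.12 1;0 0 0 0 0 -0.12 1;0 0 0 0 0 0 1;0 0 0 0 0 0 1")

```text
time: 8.12
ee_pos: [0.5339, -0.3889, 0.1657]
tool_rot: [[-0.801, -0.405, 0.442], [-0.448, 0.894, 0.008], [-0.398, -0.191, -0.897]]
contact_force: [-6.2, 0.1, 9.8]
width: 0.0149
grip_force: 61.8
```

```bash
python3 - <<'E'
from h import *
o=bot.observe(); print(o['qpos'].round(3),o['ee_pos'].round(4),(o['tool_rot'].T@o['contact_force']).round(2),(o['tool_rot'].T@o['ft_torque']).round(3),o['tool_rot'].round(3))
E
```

```text
[-0.775  0.358 -0.108  0.771  0.32  -1.187] [ 0.5339 -0.3889  0.1657] [  1.01   0.69 -11.49] [-0.501  0.754 -0.041] [[-0.801 -0.405  0.442]
 [-0.448  0.894  0.008]
 [-0.398 -0.191 -0.897]]
```

Call:
arm_command(moves="0 0 -3 0 0 0 1;0 0 -3 0 0 0 1;0 0 -3 0 0 0 1;0 0 -3 0 0 0 1;0 0 0 0 0 0 1;0 0 0 0 0 0 1")

```text
time: 8.88
ee_pos: [0.5285, -0.3883, 0.1748]
tool_rot: [[-0.801, -0.406, 0.441], [-0.447, 0.894, 0.01], [-0.398, -0.189, -0.898]]
contact_force: [-1.2, -0.4, 5.1]
width: 0.0147
grip_force: 61.0
```

```bash
python3 - <<'E'
from h import *
o=bot.observe(); print(o['qpos'].round(3),o['ee_pos'].round(4),(o['tool_rot'].T@o['contact_force']).round(2),(o['tool_rot'].T@o['ft_torque']).round(3),o['tool_rot'].round(3))
E
```

```text
[-0.781  0.345 -0.102  0.796  0.323 -1.193] [ 0.5285 -0.3883  0.1748] [-0.92 -0.83 -5.12] [-0.067  0.342 -0.014] [[-0.801 -0.406  0.441]
 [-0.447  0.894  0.01 ]
 [-0.398 -0.189 -0.898]]
```

Call:
arm_command(moves="0 0 -5 0 0 0 1;0 0 -10 0 0 0 1;0 0 -15 0 0 0 1;0 0 -20 0 0 0 1;0 0 -20 0 0 0 1;0 0 -20 0 0 0 1;0 0 -20 0 0 0 1;0 0 0 0 0 0 1;0 0 0 0 0 0 1")

```text
time: 10.0
ee_pos: [0.4794, -0.389, 0.2727]
tool_rot: [[-0.802, -0.406, 0.439], [-0.447, 0.895, 0.011], [-0.397, -0.188, -0.898]]
contact_force: [0.1, -1.0, -1.4]
width: 0.0152
grip_force: 60.2
```

```bash
python3 - <<'E'
from h import *
o=bot.observe(); print(o['qpos'].round(3),o['ee_pos'].round(4),o['contact_force'].round(2))
R=np.array([[0,-1,0],[-1,0,0],[0,0,-1.]]).astype(float); R=toolR(np.array([0,0,1.]),np.array([-1.,0,0]))
go([.44,.015,.26],R)
# free spot check with the depth map: highest point within 60 mm of spot
snap('top','top1.png'); 
C=cloud(load('top')).reshape(-1,3)
for p in([.44,.015],[.45,.01],[.44,.02],[.45,.02],[.45,.29],[.46,.29],[.47,.29]):
    r=np.hypot(*(C[:,:2]-p).T); k=(C[:,2]>.012)&(C[:,2]<.2)&(r<.2); print(p,'nearest tall',r[k].min().round(3),C[k][r[k].argmin()].round(3),'bench z',np.median(C[r<.03][:,2]).round(4))
E
```

```text
[-0.848  0.224 -0.002  1.041  0.343 -1.26 ] [ 0.4794 -0.389   0.2727] [ 0.12 -0.99 -1.43]
 tool shift mm [-143.82  379.77   -1.59] then turn [-0.4009  0.2608 -1.0853]
[0.44, 0.015] nearest tall 0.051 [ 0.452 -0.035  0.02 ] bench z 0.0013
[0.45, 0.01] nearest tall 0.045 [ 0.452 -0.035  0.02 ] bench z 0.0013
[0.44, 0.02] nearest tall 0.056 [ 0.452 -0.035  0.02 ] bench z 0.0011
[0.45, 0.02] nearest tall 0.055 [ 0.452 -0.035  0.02 ] bench z 0.0013
[0.45, 0.29] nearest tall 0.071 [0.52  0.3   0.017] bench z 0.0035
[0.46, 0.29] nearest tall 0.061 [0.52  0.3   0.017] bench z 0.0034
[0.47, 0.29] nearest tall 0.051 [0.52  0.3   0.017] bench z 0.0033
```

Call:
arm_command(moves="-12.2 32 -0.1 0 0 0 1;-12.2 32 -0.1 0 0 0 1;-12.2 32 -0.1 0 0 0 1;-12.2 32 -0.1 0 0 0 1;-12.2 32 -0.1 0 0 0 1;-12.2 32 -0.1 0 0 0 1;-12.2 32 -0.1 0 0 0 1;-12.2 32 -0.1 0 0 0 1;-12.2 32 -0.1 0 0 0 1;-12.2 32 -0.1 0 0 0 1;-12.2 32 -0.1 0 0 0 1;-12.2 32 -0.1 0 0 0 1;0 0 0 -0.05 0.0326 -0.1357 1;0 0 0 -0.05 0.0326 -0.1357 1;0 0 0 -0.05 0.0326 -0.1357 1;0 0 0 -0.05 0.0326 -0.1357 1;0 0 0 -0.05 0.0326 -0.1357 1;0 0 0 -0.05 0.0326 -0.1357 1;0 0 0 -0.05 0.0326 -0.1357 1;0 0 0 -0.05 0.0326 -0.1357 1")

```text
time: 12.55
ee_pos: [0.4406, 0.0199, 0.2592]
tool_rot: [[0.005, -1.0, -0.002], [-1.0, -0.005, -0.001], [0.001, 0.002, -1.0]]
contact_force: [0.8, 0.6, -1.1]
width: 0.0153
grip_force: 60.0
```

```bash
python3 - <<'E'
from h import *
o=bot.observe(); print(o['qpos'].round(3),o['ee_pos'].round(4),o['contact_force'].round(2),o['tool_rot'].round(3))
s=snap('scene'); 
# held cap spigot lowest point: cloud under the TCP
C=cloud(s).reshape(-1,3); p=o['ee_pos']; r=np.hypot(*(C[:,:2]-p[:2]).T); k=(r<.05)&(C[:,2]>.1)&(C[:,2]<p[2]+.02)
print(np.percentile(C[k][:,2],[0,1,2,5,50]).round(4),k.sum())
R=toolR(np.array([0,0,1.]),np.array([-1.,0,0])); go([.44,.02,.05],R)
E
```

```text
[ 4.600e-02  1.140e-01 -7.800e-02  1.381e+00 -1.000e-03 -1.530e+00] [0.4406 0.0199 0.2592] [ 0.81  0.59 -1.13] [[ 0.005 -1.    -0.002]
 [-1.    -0.005 -0.001]
 [ 0.001  0.002 -1.   ]]
[0.2213 0.2253 0.2267 0.2287 0.2541] 965
 tool shift mm [9.0000e-02 8.4000e-01 2.0881e+02] then turn [ 0.0033 -0.0017  0.0084]
```

Call:
arm_command(moves="0 0 30 0 0 0 1;0 0 40 0 0 0 1;0 0 40 0 0 0 1;0 0 40 0 0 0 1;0 0 30 0 0 0 1;0 0 20 0 0 0 1;0 0 10 0 0 0 1;0 0 5 0 0 0 1;0 0 0 0 0 0 1;0 0 2 0 0 0 1;0 0 1 0 0 0 1;0 0 0 0 0 0 1")

```text
time: 14.1
ee_pos: [0.4412, 0.0195, 0.0423]
tool_rot: [[0.0, -1.0, 0.002], [-1.0, -0.0, -0.001], [0.001, -0.002, -1.0]]
contact_force: [-0.3, 0.5, -1.5]
width: 0.0146
grip_force: 59.9
```

Call:
arm_command(moves="0 0 1 0 0 0 1;0 0 1 0 0 0 1;0 0 1 0 0 0 1;0 0 0 0 0 0 1;0 0 0 0 0 0 1")

```text
time: 14.72
ee_pos: [0.4412, 0.0194, 0.0398]
tool_rot: [[0.0, -1.0, 0.002], [-1.0, -0.0, -0.001], [0.001, -0.002, -1.0]]
contact_force: [-1.4, -0.8, 6.6]
width: 0.015
grip_force: 61.0
```

Call:
arm_command(moves="0 0 0 0 0 0 0.4;0 0 0 0 0 0 0.4;0 0 0 0 0 0 0.4;0 0 0 0 0 0 0.2;0 0 0 0 0 0 0;0 0 -20 0 0 0 0;0 0 -30 0 0 0 0;0 0 -40 0 0 0 0;0 0 -40 0 0 0 0;0 0 -40 0 0 0 0;0 0 -40 0 0 0 0;0 0 0 0 0 0 0")

```text
time: 16.23
ee_pos: [0.4429, 0.0198, 0.2523]
tool_rot: [[0.0, -1.0, 0.008], [-1.0, -0.0, -0.001], [0.001, -0.008, -1.0]]
contact_force: [-0.4, -0.6, 0.0]
width: 0.0853
grip_force: 0.0
```

```bash
python3 - <<'E'
from h import *
o=bot.observe(); print(o['time'],o['qpos'].round(3),o['ee_pos'].round(4),o['contact_force'].round(2))
s=snap('wrist','w3.png'); tp=snap('top')
print('cap'); measure(s,[.441,.02,.05],0); 
print('plug')
for q in(s,tp): P=measure(q,[.59,0,.13],32,top=.033)
n=np.array([-.516,.106,.85]);n/=np.linalg.norm(n)
fc=np.array([.596,-.0055,.123])
R=toolR(n,np.array([-1.,0,0])); print(R.round(3)); go(fc+n*.13,R)
E
```

```text
16.225 [ 4.500e-02  1.130e-01 -9.700e-02  1.353e+00 -1.000e-03 -1.526e+00] [0.4429 0.0198 0.2523] [-0.37 -0.58  0.02]
cap
n [-9.e-04 -1.e-04  1.e+00] tilt 0.05 8294 flange c [4.411e-01 1.980e-02 1.000e-04] r 0.0750
  top 2752 size [79.4 81.2] h 0.0338 cen [0.4418 0.0192 0.0339] mean [0.4416 0.0176 0.0339] dir [ 9.939e-01 -1.101e-01  8.000e-04] axis at top from flange [0.4411 0.0198 0.0339]
plug
n [-0.5176  0.1088  0.8487] tilt 31.93 6674 flange c [ 0.5975 -0.0063  0.1222] r 0.0375
  top 1518 size [28.6 28.2] h 0.0327 cen [ 0.5807 -0.0028  0.1501] mean [ 0.5808 -0.0034  0.1502] dir [ 0.0814  0.9936 -0.0777] axis at top from flange [ 0.5805 -0.0027  0.15  ]
n [-0.5316  0.1176  0.8388] tilt 32.99 332 flange c [ 0.5966 -0.005   0.1234] r 0.0374
  top 91 size [25.2 29.1] h 0.0330 cen [ 0.5803 -0.0014  0.1519] mean [ 0.5802 -0.0014  0.1518] dir [ 0.5825 -0.6681  0.4629] axis at top from flange [ 0.5791 -0.0011  0.1511]
[[ 0.    -0.857  0.516]
 [-0.992 -0.064 -0.106]
 [ 0.124 -0.512 -0.85 ]]
 tool shift mm [ 11.36 -88.21  15.5 ] then turn [ 0.54    0.1201 -0.0333]
```

View pics/w3.png

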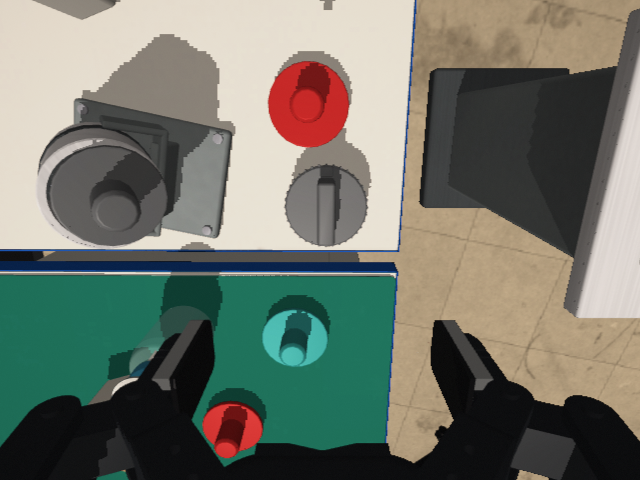

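The wrist view shows the cap standing at (327,205) on the white bench and the grey plug in the short canister at (110,190). Next I line up on the plug.

Call:
arm_command(moves="3.8 -29.4 5.2 0 0 0 0;3.8 -29.4 5.2 0 0 0 0;3.8 -29.4 5.2 0 0 0 0;0 0 0 0.135 0.03 -0.008 0;0 0 0 0.135 0.03 -0.008 0;0 0 0 0.135 0.03 -0.008 0;0 0 0 0.135 0.03 -0.008 0;0 0 0 0 0 0 0;0 0 0 0 0 0 0")

```text
time: 17.45
ee_pos: [0.5301, 0.0084, 0.2343]
tool_rot: [[-0.001, -0.857, 0.515], [-0.992, -0.062, -0.106], [0.123, -0.512, -0.85]]
contact_force: [0.8, 0.5, -0.1]
width: 0.085
grip_force: 0.0
```

```bash
python3 - <<'E'
from h import *
o=bot.observe(); print(o['qpos'].round(3),o['ee_pos'].round(4))
s=snap('wrist','w4.png'); P=measure(s,[.59,0,.13],32,top=.033)
n=P['n'];R=toolR(n,o['tool_rot'][:,1]); go(P['fc']+n*.005,R)
go(P['cen']-n*.0277,R,label='from knob')
E
```

```text
[ 0.108 -0.073 -0.495  0.617 -0.162 -1.54 ] [0.5301 0.0084 0.2343]
n [-0.5181  0.1081  0.8485] tilt 31.95 5537 flange c [ 0.5975 -0.0064  0.122 ] r 0.0375
  top 1318 size [28.3 28.3] h 0.0327 cen [ 0.5804 -0.0029  0.1498] mean [ 0.5805 -0.0034  0.1499] dir [ 0.8468 -0.0753  0.5266] axis at top from flange [ 0.5805 -0.0028  0.1498]
 tool shift mm [  0.57   2.17 126.98] then turn [ 0.0015  0.0023 -0.0005]
from knob tool shift mm [  0.62   2.22 126.94] then turn [ 0.0015  0.0023 -0.0005]
```

Call:
arm_command(moves="0.6 2 20 0 0 0 0;0 0 25 0 0 0 0;0 0 25 0 0 0 0;0 0 20 0 0 0 0;0 0 16 0 0 0 0;0 0 12 0 0 0 0;0 0 8 0 0 0 0;0 0 0 0 0 0 0;0 0 0 0 0 0 1;0 0 0 0 0 0 1;0 0 0 0 0 0 1;0 0 0 0 0 0 1;0 0 0 0 0 0 1;0 0 0 0 0 0 1;0 0 0 0 0 0 1;0 0 0 0 0 0 1")

```text
time: 19.5
ee_pos: [0.5937, -0.0056, 0.1275]
tool_rot: [[-0.001, -0.855, 0.519], [-0.992, -0.063, -0.106], [0.123, -0.515, -0.848]]
contact_force: [-1.9, 0.6, 6.7]
width: 0.0281
grip_force: 59.0
```

Call:
arm_command(moves="0 0 -4 0 0 0 1;0 0 -6 0 0 0 1;0 0 -10 0 0 0 1;0 0 -20 0 0 0 1;0 0 -30 0 0 0 1;0 0 -30 0 0 0 1;0 0 -20 0 0 0 1;0 0 0 0 0 0 1;0 0 0 0 0 0 1")

```text
time: 20.62
ee_pos: [0.5294, 0.0069, 0.2263]
tool_rot: [[-0.001, -0.858, 0.514], [-0.992, -0.063, -0.106], [0.123, -0.51, -0.851]]
contact_force: [0.1, -0.4, -0.4]
width: 0.0281
grip_force: 59.6
```

```bash
python3 - <<'E'
from h import *
o=bot.observe(); print(o['qpos'].round(3),o['ee_pos'].round(4),o['contact_force'].round(2),o['width'])
a=.9; R=toolR(np.array([0,0,1.]),np.array([-1.,0,0])@Ro.from_euler('z',30,degrees=True).as_matrix().T)
R1=toolR(np.array([0,0,1.]),np.array([-np.cos(.5),-np.sin(.5),0]))
go([.455,.29,.22],R1,label='place'); print(R1.round(2))
E
```

```text
[ 0.104 -0.067 -0.51   0.596 -0.16  -1.544] [0.5294 0.0069 0.2263] [ 0.06 -0.38 -0.4 ] 0.028063954964952984
place tool shift mm [-281.68   49.26  -62.97] then turn [-0.4967 -0.2527 -0.4544]
[[ 0.48 -0.88 -0.  ]
 [-0.88 -0.48 -0.  ]
 [ 0.    0.   -1.  ]]
```

Call:
arm_command(moves="-28.2 4.9 -6.3 0 0 0 1;-28.2 4.9 -6.3 0 0 0 1;-28.2 4.9 -6.3 0 0 0 1;-28.2 4.9 -6.3 0 0 0 1;-28.2 4.9 -6.3 0 0 0 1;-28.2 4.9 -6.3 0 0 0 1;-28.2 4.9 -6.3 0 0 0 1;-28.2 4.9 -6.3 0 0 0 1;-28.2 4.9 -6.3 0 0 0 1;-28.2 4.9 -6.3 0 0 0 1;0 0 0 -0.0993 -0.0505 -0.0909 1;0 0 0 -0.0993 -0.0505 -0.0909 1;0 0 0 -0.0993 -0.0505 -0.0909 1;0 0 0 -0.0993 -0.0505 -0.0909 1;0 0 0 -0.0993 -0.0505 -0.0909 1;0 0 0 0 0 0 1")

```text
time: 22.62
ee_pos: [0.4576, 0.2897, 0.2186]
tool_rot: [[0.477, -0.879, -0.0], [-0.879, -0.477, -0.002], [0.002, 0.001, -1.0]]
contact_force: [0.2, 0.7, -1.2]
width: 0.0281
grip_force: 59.6
```

```bash
python3 - <<'E'
from h import *
o=bot.observe(); print(o['qpos'].round(3),o['ee_pos'].round(4),o['contact_force'].round(2),o['width'],o['tool_rot'].round(3))
s=snap('top'); sc=snap('scene')
for q in (s,sc):
    C=cloud(q).reshape(-1,3); p=o['ee_pos']; r=np.hypot(*(C[:,:2]-p[:2]).T); k=(r<.045)&(C[:,2]>.1)&(C[:,2]<p[2]+.0)
    print(k.sum(), np.percentile(C[k][:,2],[0,1,5,20,50]).round(4) if k.sum() else '')
k=(r<.05)&(C[:,2]<.02); print('bench',np.median(C[k][:,2]).round(4))
# short mouth now open
n=np.array([-.518,.108,.8485]); m0=np.array([.5975,-.0064,.122])-.006*n
c=s['frame'][180:270,270:360,::-1]; cv2.imwrite('pics/mouth_top.png',cv2.resize(c,(600,600),interpolation=cv2.INTER_CUBIC))
E
```

```text
[ 0.565  0.33   0.094  1.336 -0.002 -1.502] [0.4576 0.2897 0.2186] [ 0.16  0.69 -1.24] 0.028076284978181733 [[ 0.477 -0.879 -0.   ]
 [-0.879 -0.477 -0.002]
 [ 0.002  0.001 -1.   ]]
439 [0.2079 0.21   0.2109 0.2122 0.2137]
906 [0.206  0.2083 0.2099 0.2118 0.2127]
bench 0.0026
```

Call:
arm_command(moves="-1 -2 30 0 0 0 1;0 0 40 0 0 0 1;0 0 40 0 0 0 1;0 0 35 0 0 0 1;0 0 25 0 0 0 1;0 0 13 0 0 0 1;0 0 5 0 0 0 1;0 0 1 0 0 0 1;0 0 1 0 0 0 1;0 0 1 0 0 0 1;0 0 0 0 0 0 1;0 0 0 0 0 0 1")

```text
time: 24.22
ee_pos: [0.458, 0.2922, 0.0304]
tool_rot: [[0.479, -0.878, 0.003], [-0.878, -0.479, 0.0], [0.001, -0.002, -1.0]]
contact_force: [0.6, 0.7, -0.6]
width: 0.0282
grip_force: 59.6
```

Call:
arm_command(moves="0 0 1 0 0 0 1;0 0 1 0 0 0 1;0 0 1 0 0 0 1;0 0 1 0 0 0 1;0 0 0 0 0 0 1;0 0 0 0 0 0 1")

```text
time: 24.98
ee_pos: [0.4579, 0.2922, 0.0262]
tool_rot: [[0.479, -0.878, 0.002], [-0.878, -0.479, -0.0], [0.001, -0.002, -1.0]]
contact_force: [-0.8, 1.2, -0.6]
width: 0.0277
grip_force: 59.6
```

Call:
arm_command(moves="0 0 1 0 0 0 1;0 0 1 0 0 0 1;0 0 0 0 0 0 1;0 0 0 0 0 0 1")

```text
time: 25.48
ee_pos: [0.4581, 0.2922, 0.0246]
tool_rot: [[0.479, -0.878, 0.003], [-0.878, -0.479, 0.0], [0.001, -0.003, -1.0]]
contact_force: [-1.4, -1.4, 4.7]
width: 0.0279
grip_force: 60.1
```

Contact. I release it, retreat and go to a view of the short mouth.

Call:
arm_command(moves="0 0 0 0 0 0 0.4;0 0 0 0 0 0 0.4;0 0 0 0 0 0 0.4;0 0 0 0 0 0 0.3;0 0 0 0 0 0 0.2;0 0 -20 0 0 0 0;0 0 -30 0 0 0 0;0 0 -40 0 0 0 0;0 0 -50 0 0 0 0;0 0 -50 0 0 0 0;0 0 0 0 0 0 0")

```text
time: 26.85
ee_pos: [0.46, 0.2938, 0.2193]
tool_rot: [[0.479, -0.878, 0.011], [-0.878, -0.479, 0.005], [0.0, -0.012, -1.0]]
contact_force: [0.8, 0.0, 0.4]
width: 0.0856
grip_force: 0.0
```

```bash
python3 - <<'E'
from h import *
o=bot.observe(); print(o['qpos'].round(3),o['ee_pos'].round(4),o['contact_force'].round(2))
s=snap('top'); C=cloud(s).reshape(-1,3); k=(np.hypot(*(C[:,:2]-[.458,.292]).T)<.05)&(C[:,2]>.012)&(C[:,2]<.08); print(C[k].mean(0),C[k].max(0),C[k].min(0))
n=np.array([-.518,.108,.8485]);n/=np.linalg.norm(n); m0=np.array([.5975,-.0064,.122])-.006*n
R=toolR(n,np.array([-1.,0,0])); go(m0+n*.11,R)
E
```

```text
[ 5.690e-01  3.270e-01  9.100e-02  1.323e+00 -1.000e-03 -1.501e+00] [0.46   0.2938 0.2193] [0.82 0.   0.42]
[0.45685919 0.29108245 0.02534644] [0.49268378 0.33011502 0.0584017 ] [0.41976008 0.25629213 0.01246916]
 tool shift mm [293.61  63.61   6.08] then turn [0.4933 0.2572 0.4514]
```

Call:
arm_command(moves="29.4 6.4 0.6 0 0 0 0;29.4 6.4 0.6 0 0 0 0;29.4 6.4 0.6 0 0 0 0;29.4 6.4 0.6 0 0 0 0;29.4 6.4 0.6 0 0 0 0;29.4 6.4 0.6 0 0 0 0;29.4 6.4 0.6 0 0 0 0;29.4 6.4 0.6 0 0 0 0;29.4 6.4 0.6 0 0 0 0;29.4 6.4 0.6 0 0 0 0;0 0 0 0.0987 0.0514 0.0903 0;0 0 0 0.0987 0.0514 0.0903 0;0 0 0 0.0987 0.0514 0.0903 0;0 0 0 0.0987 0.0514 0.0903 0;0 0 0 0.0987 0.0514 0.0903 0;0 0 0 0 0 0 0;0 0 0 0 0 0 0")

```text
time: 29.02
ee_pos: [0.5427, 0.0036, 0.2085]
tool_rot: [[0.002, -0.858, 0.513], [-0.992, -0.068, -0.11], [0.129, -0.509, -0.851]]
contact_force: [0.6, 0.1, 0.4]
width: 0.0853
grip_force: 0.0
```

```bash
python3 - <<'E'
from h import *
o=bot.observe(); print(o['qpos'].round(3),o['ee_pos'].round(4))
s=snap('wrist','w5.png'); C=cloud(s)
n=np.array([-.518,.108,.8485]);n/=np.linalg.norm(n); m0=np.array([.5975,-.0064,.122])-.006*n
print('m0',m0.round(4),'px',proj(s,m0).round(0))
# slots: depth profile by angle at radius 28.5..36 mm within bore; ring top vs slot
R=toolR(n,np.array([-1.,0,0])); ex=-R[:,1]; ex=np.array([0,0,0])+R[:,0]; ey=np.cross(n,ex); B=np.c_[ex,ey,n]
Q=(C.reshape(-1,3)-m0)@B; r=np.hypot(Q[:,0],Q[:,1]); a=np.degrees(np.arctan2(Q[:,1],Q[:,0]))
for d in range(-180,180,10):
    out=[]
    for r0,r1 in((.029,.032),(.032,.035),(.037,.041)):
        k=(np.abs(a-d-5)<5)&(r>r0)&(r<r1)&(Q[:,2]>-.06)&(Q[:,2]<.02); out.append((round(float(np.median(Q[k][:,2])*1000),1) if k.sum() else None,int(k.sum())))
    print(d+5,out)
print('B',B.round(3).tolist())
c,m,k=planefit(C.reshape(-1,3)[(r>.036)&(r<.043)&(np.abs(Q[:,2])<.006)],32); print('rim',c.round(4),m.round(4),k.sum())
E
```

```text
[ 0.095 -0.021 -0.519  0.542 -0.159 -1.557] [0.5427 0.0036 0.2085]
m0 [ 0.6006 -0.007   0.1169] px [[320. 243.]]
-175 [(-1.0, 48), (-0.9, 40), (-0.3, 41)]
-165 [(-0.9, 48), (-33.5, 111), (-0.3, 38)]
-155 [(-1.3, 50), (-33.0, 99), (-0.2, 28)]
-145 [(-0.8, 46), (-33.0, 89), (-0.1, 24)]
-135 [(-1.3, 50), (-1.5, 65), (-0.1, 20)]
-125 [(-0.8, 49), (-0.3, 37), (-0.4, 15)]
-115 [(-1.0, 45), (-0.0, 37), (-0.4, 14)]
-105 [(-2.0, 56), (-0.4, 58), (-0.3, 12)]
-95 [(-9.6, 64), (-8.2, 79), (-1.0, 12)]
-85 [(-44.9, 21), (-3.2, 75), (-0.4, 9)]
-75 [(-45.0, 24), (-0.7, 53), (-0.6, 26)]
-65 [(-45.0, 12), (0.2, 31), (-0.9, 31)]
-55 [(-44.7, 1), (-0.1, 27), (-1.2, 47)]
-45 [(None, 0), (-0.0, 21), (-11.4, 86)]
-35 [(-0.1, 33), (0.1, 35), (-11.0, 115)]
-25 [(-0.3, 36), (-0.2, 37), (-8.1, 133)]
-15 [(-0.3, 35), (-0.6, 41), (-1.2, 116)]
-5 [(0.1, 34), (-0.2, 40), (0.0, 61)]
5 [(-0.1, 33), (-0.3, 41), (0.3, 62)]
15 [(-0.5, 31), (-0.3, 36), (0.2, 59)]
25 [(-0.5, 21), (-0.2, 39), (0.1, 59)]
35 [(-0.3, 15), (-0.1, 33), (0.2, 61)]
45 [(0.3, 7), (-0.2, 39), (-0.2, 57)]
55 [(-0.7, 2), (-0.0, 37), (0.1, 61)]
65 [(None, 0), (-0.2, 32), (0.1, 56)]
75 [(-45.3, 11), (-0.2, 34), (-0.0, 56)]
85 [(-44.5, 26), (-1.3, 37), (0.1, 39)]
95 [(-44.8, 24), (-44.9, 23), (-5.6, 64)]
105 [(-45.0, 24), (-45.0, 25), (-17.4, 143)]
115 [(-44.7, 22), (-45.1, 26), (-19.7, 186)]
125 [(-43.9, 36), (-44.3, 47), (-18.6, 207)]
135 [(-16.0, 128), (-1.3, 63), (-2.3, 101)]
145 [(-15.1, 141), (-0.4, 53), (-0.0, 47)]
155 [(-13.8, 150), (-1.1, 51), (0.0, 51)]
165 [(-12.1, 114), (-1.0, 54), (0.1, 46)]
175 [(-1.1, 61), (-1.0, 50), (0.2, 46)]
B [[0.0, 0.855, -0.518], [-0.992, 0.065, 0.108], [0.126, 0.514, 0.849]]
rim [ 0.6088 -0.0117  0.1225] [-0.5203  0.1092  0.847 ] 2219
```

View pics/w5.png

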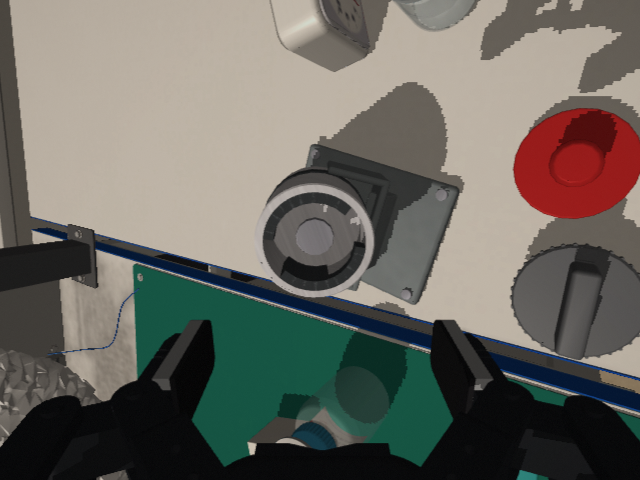

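```bash
python3 - <<'E'
from h import *
s=load('wrist'); C=cloud(s).reshape(-1,3)
n=np.array([-.519,.1085,.848]);n/=np.linalg.norm(n); m0=np.array([.6006,-.007,.1169])
ex=np.array([0,-.992,.126]); ex-=n*(ex@n); ex/=np.linalg.norm(ex); ey=np.cross(n,ex); B=np.c_[ex,ey,n]
# cast rays on rim plane: rectified picture of mouth, 8 px/mm, also at z=-0
def rect(z,S=6,W=50):
    g=np.arange(-W*S,W*S)/S/1000; X,Y=np.meshgrid(g,-g)
    P=m0+X[...,None]*ex+Y[...,None]*ey+z*n; uv=proj(s,P.reshape(-1,3)).astype(np.float32).reshape(*X.shape,2)
    return cv2.remap(s['frame'],uv[...,0],uv[...,1],cv2.INTER_CUBIC)[:,:,::-1]
im=rect(0.); cv2.imwrite('pics/rect.png',im)
v=im.max(2)
Q=(C-m0)@B; k=(np.abs(Q[:,2])<.0015)&(np.hypot(Q[:,0],Q[:,1])<.06)
h=cv2.convexHull((Q[k][:,:2]*1000).astype(np.float32))[:,0]
f=least_squares(lambda x:np.hypot(*(h-x[:2]).T)-x[2],[0,0,42],loss='soft_l1',f_scale=.5).x; print('outer fit mm',f)
(c,r)=cv2.minEnclosingCircle(h); print(c,r, k.sum())
for z in (-.003,-.006,-.010,-.015):
    k=(np.abs(Q[:,2]-z)<.001)&(np.hypot(Q[:,0],Q[:,1])<.05); print(z,k.sum())
print('flange shift check', ex.round(3),ey.round(3))
E
```

```text
outer fit mm [ 0.38249523  3.90802684 41.87738852]
(0.339436411857605, 3.7213006019592285) 42.16912841796875 4935
-0.003 183
-0.006 155
-0.01 127
-0.015 612
flange shift check [-0.    -0.992  0.127] [0.855 0.065 0.515]
```

View pics/rect.png

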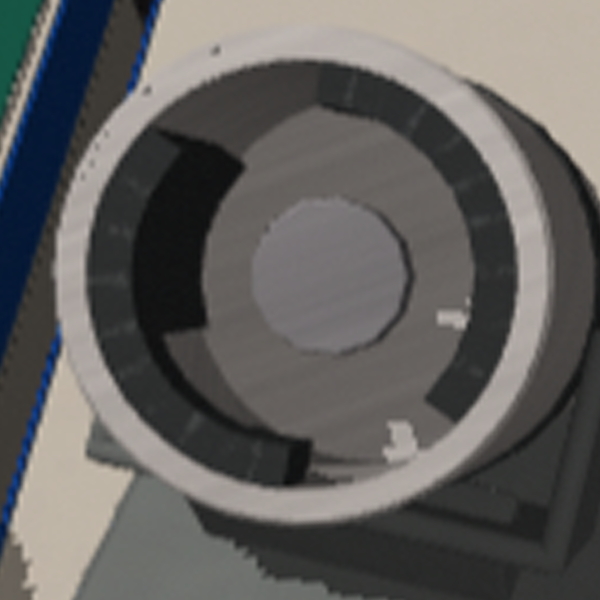

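```bash
cat >> h.py <<'E'
n=np.array([-.519,.1085,.848]);n/=np.linalg.norm(n)
ex=np.array([0,-.992,.126]); ex-=n*(ex@n); ex/=np.linalg.norm(ex); ey=np.cross(n,ex)
M=np.array([.6006,-.007,.1169])+.0004*ex+.0038*ey
A=np.radians(109.2); mx=np.cos(A)*ex+np.sin(A)*ey
RT=np.c_[-mx,np.cross(-n,-mx),-n]
E
python3 - <<'E'
from h import *
s=load('wrist'); g=cv2.cvtColor(s['frame'],cv2.COLOR_RGB2GRAY)
th=np.radians(np.arange(0,360,3)); row=[]
for t in th:
    P=[M+r*(np.cos(t)*ex+np.sin(t)*ey) for r in(.031,.0325,.034)]
    uv=proj(s,P).round().astype(int); row.append(int(np.median(g[uv[:,1],uv[:,0]])))
print([(int(round(np.degrees(t))),v) for t,v in zip(th,row)])
print('M',M.round(4),'mx',mx.round(3),'RT',RT.round(3))
o=bot.observe()
R=toolR(np.array([0,0,1.]),np.array([-1.,0,0])); go([.4412,.0195,.22],R)
# refined cap grip estimate
for nm in('top','wrist'):
    q=load(nm) ; C=cloud(q).reshape(-1,3); k=(np.hypot(*(C[:,:2]-[.441,.02]).T)<.035)&(C[:,2]>.06)&(C[:,2]<.075)
    p=C[k]; print(nm,k.sum(),p.mean(0).round(4),p.min(0).round(4),p.max(0).round(4), np.linalg.svd((p-p.mean(0))[:,:2],full_matrices=False)[2][0].round(3))
E
```

```text
[(0, 47), (3, 47), (6, 46), (9, 45), (12, 45), (15, 46), (18, 57), (21, 46), (24, 45), (27, 45), (30, 53), (33, 47), (36, 45), (39, 45), (42, 56), (45, 47), (48, 45), (51, 45), (54, 55), (57, 47), (60, 45), (63, 46), (66, 48), (69, 45), (72, 46), (75, 58), (78, 46), (81, 45), (84, 46), (87, 58), (90, 59), (93, 58), (96, 59), (99, 60), (102, 60), (105, 61), (108, 62), (111, 63), (114, 63), (117, 64), (120, 64), (123, 65), (126, 65), (129, 63), (132, 38), (135, 42), (138, 45), (141, 47), (144, 46), (147, 45), (150, 50), (153, 48), (156, 46), (159, 45), (162, 46), (165, 55), (168, 46), (171, 45), (174, 46), (177, 45), (180, 58), (183, 46), (186, 46), (189, 45), (192, 46), (195, 52), (198, 47), (201, 45), (204, 45), (207, 50), (210, 51), (213, 45), (216, 45), (219, 45), (222, 48), (225, 45), (228, 45), (231, 46), (234, 55), (237, 45), (240, 46), (243, 45), (246, 46), (249, 45), (252, 44), (255, 52), (258, 45), (261, 45), (264, 45), (267, 18), (270, 22), (273, 56), (276, 58), (279, 87), (282, 88), (285, 92), (288, 97), (291, 95), (294, 100), (297, 156), (300, 167), (303, 166), (306, 103), (309, 98), (312, 98), (315, 89), (318, 45), (321, 46), (324, 45), (327, 44), (330, 47), (333, 48), (336, 46), (339, 44), (342, 45), (345, 46), (348, 46), (351, 45), (354, 45), (357, 45)]
M [ 0.6038 -0.0071  0.1189] mx [0.807 0.388 0.445] RT [[-0.807 -0.281  0.519]
 [-0.388  0.915 -0.108]
 [-0.445 -0.289 -0.848]]
 tool shift mm [-14.58  81.1  -63.67] then turn [-0.5395 -0.1258  0.0362]
top 167 [0.4403 0.0205 0.0671] [ 0.4325 -0.0077  0.0603] [0.4481 0.0503 0.0736] [-0.021 -1.   ]
wrist 2765 [0.4422 0.0182 0.0656] [ 0.4338 -0.0093  0.06  ] [0.4502 0.0492 0.0687] [0.004 1.   ]
```

Call:
arm_command(moves="-3 16.2 -12.7 0 0 0 0;-3 16.2 -12.7 0 0 0 0;-3 16.2 -12.7 0 0 0 0;-3 16.2 -12.7 0 0 0 0;-2.6 16.2 -12.9 0 0 0 0;0 0 0 -0.135 -0.0315 0.009 0;0 0 0 -0.135 -0.0315 0.009 0;0 0 0 -0.135 -0.0315 0.009 0;0 0 0 -0.135 -0.0315 0.009 0;0 0 0 0 0 0 0;0 0 0 0 0 0 0")

```text
time: 30.45
ee_pos: [0.4404, 0.0194, 0.2192]
tool_rot: [[-0.001, -1.0, 0.0], [-1.0, 0.001, 0.0], [-0.0, -0.0, -1.0]]
contact_force: [-0.5, -0.3, 1.0]
width: 0.0852
grip_force: 0.0
```

```bash
sed -i 's/radians(109.2)/radians(111.2)/' h.py; python3 - <<'E'
from h import *
o=bot.observe(); print(o['qpos'].round(3),o['ee_pos'].round(4))
R=toolR(np.array([0,0,1.]),np.array([-1.,0,0])); go([.4412,.0195,.0398],R)
s=snap('wrist'); C=cloud(s).reshape(-1,3); k=(np.hypot(*(C[:,:2]-[.441,.02]).T)<.035)&(C[:,2]>.06)&(C[:,2]<.075)
p=C[k]; print(k.sum(),p.mean(0).round(4),p.min(0).round(4),p.max(0).round(4))
E
```

```text
[ 0.044  0.13  -0.164  1.277  0.    -1.526] [0.4404 0.0194 0.2192]
 tool shift mm [-1.100e-01 -8.200e-01  1.794e+02] then turn [-0.      0.     -0.0008]
1372 [0.4418 0.0185 0.0658] [ 0.4339 -0.0091  0.0603] [0.4498 0.0492 0.0689]
```

Call:
arm_command(moves="0 -0.8 30 0 0 0 0;0 0 40 0 0 0 0;0 0 40 0 0 0 0;0 0 30 0 0 0 0;0 0 20 0 0 0 0;0 0 12 0 0 0 0;0 0 7.5 0 0 0 0;0 0 0 0 0 0 0;0 0 0 0 0 0 1;0 0 0 0 0 0 1;0 0 0 0 0 0 1;0 0 0 0 0 0 1;0 0 0 0 0 0 1;0 0 0 0 0 0 1;0 0 0 0 0 0 1;0 0 0 0 0 0 1")

```text
time: 32.5
ee_pos: [0.4411, 0.0197, 0.0402]
tool_rot: [[-0.001, -1.0, 0.0], [-1.0, 0.001, 0.0], [-0.0, -0.0, -1.0]]
contact_force: [0.2, 0.3, 4.2]
width: 0.0148
grip_force: 59.2
```

Call:
arm_command(moves="0 0 -20 0 0 0 1;0 0 -40 0 0 0 1;0 0 -40 0 0 0 1;0 0 -40 0 0 0 1;0 0 -40 0 0 0 1;0 0 -20 0 0 0 1;0 0 0 0 0 0 1;0 0 0 0 0 0 1")

```text
time: 33.5
ee_pos: [0.4398, 0.0196, 0.2383]
tool_rot: [[-0.001, -1.0, -0.003], [-1.0, 0.001, 0.0], [-0.0, 0.003, -1.0]]
contact_force: [-0.1, 0.3, -1.2]
width: 0.0149
grip_force: 58.9
```

```bash
python3 - <<'E'
from h import *
o=bot.observe(); print(o['qpos'].round(3),o['ee_pos'].round(4),o['contact_force'].round(2))
go(M+n*.11,RT); print(RT.round(3), (M+n*.11).round(4))
E
```

```text
[ 0.044  0.122 -0.123  1.329  0.    -1.526] [0.4398 0.0196 0.2383] [-0.06  0.28 -1.23]
 tool shift mm [  14.71 -107.05   25.78] then turn [ 0.5526 -0.2195  1.1329]
[[-0.797 -0.309  0.519]
 [-0.42   0.901 -0.108]
 [-0.434 -0.304 -0.848]] [0.5468 0.0048 0.2122]
```

Call:
arm_command(moves="3.7 -26.8 6.4 0 0 0 1;3.7 -26.8 6.4 0 0 0 1;3.7 -26.8 6.4 0 0 0 1;3.7 -26.8 6.4 0 0 0 1;0 0 0 0.069 -0.0274 0.1416 1;0 0 0 0.069 -0.0274 0.1416 1;0 0 0 0.069 -0.0274 0.1416 1;0 0 0 0.069 -0.0274 0.1416 1;0 0 0 0.069 -0.0274 0.1416 1;0 0 0 0.069 -0.0274 0.1416 1;0 0 0 0.069 -0.0274 0.1416 1;0 0 0 0.069 -0.0274 0.1416 1;0 0 0 0 0 0 1;0 0 0 0 0 0 1")

```text
time: 35.25
ee_pos: [0.5477, 0.0048, 0.2134]
tool_rot: [[-0.796, -0.311, 0.519], [-0.422, 0.9, -0.108], [-0.434, -0.305, -0.848]]
contact_force: [0.4, 0.0, -1.3]
width: 0.0148
grip_force: 59.3
```

```bash
python3 - <<'E'
from h import *
o=bot.observe(); print(o['qpos'].round(3),o['ee_pos'].round(4))
print('axis offset mm (tool)',(o['tool_rot'].T@(M-o['ee_pos'])*1000).round(2)); go(M+n*.055,RT)
s=snap('wrist','w6.png'); sc=snap('scene'); tp=snap('top')
# mouth rim centre from scene and top clouds
B=np.c_[ex,ey,n]
for nm,q in(('wrist',s),('scene',sc),('top',tp)):
    C=cloud(q).reshape(-1,3); Q=(C-M)@B*1000; r=np.hypot(Q[:,0],Q[:,1]); k=(np.abs(Q[:,2])<2.5)&(r<50)&(r>25)
    h=cv2.convexHull(Q[k][:,:2].astype(np.float32))[:,0]
    f=least_squares(lambda x:np.hypot(*(h-x[:2]).T)-x[2],[0,0,42],loss='soft_l1',f_scale=.5).x; print(nm,k.sum(),f.round(2),np.median(Q[k&(r>37)][:,2]).round(2))
    # held cap flange: points around expected flange
    Qt=(C-o['ee_pos'])@o['tool_rot']*1000; rt=np.hypot(Qt[:,0],Qt[:,1]); k=(rt<46)&(rt>26)&(Qt[:,2]>0)&(Qt[:,2]<45)
    if k.sum()>20:
        top=k&(Qt[:,2]<9); print('  flange z hist',np.histogram(Qt[k][:,2],np.arange(0,46,3))[0], 'mean',np.median(Qt[top][:,2]).round(2))
        h=cv2.convexHull(Qt[k&(Qt[:,2]<14)][:,:2].astype(np.float32))[:,0]; f=least_squares(lambda x:np.hypot(*(h-x[:2]).T)-x[2],[0,0,40],loss='soft_l1',f_scale=.5).x; print('  cap circle in tool',f.round(2))
E
```

```text
[ 0.096 -0.02  -0.507  0.545 -0.158 -0.355] [0.5477 0.0048 0.2134]
axis offset mm (tool) [  1.26   0.57 110.54]
 tool shift mm [ 1.24  0.6  55.54] then turn [0.0007 0.0003 0.0022]
wrist 2736 [-0.36 -0.17 41.6 ] 0.02
  flange z hist [ 101 2813 6639  319   80    0    0    0    0    0    0    0    0    0
    0] mean 6.37
  cap circle in tool [-1.08 -0.08 40.85]
scene 358 [ 0.12 -1.83 41.88] 0.6
  flange z hist [ 53 248  76  28   2   0   0   0   2   6   1   1   0   0   0] mean 4.68
  cap circle in tool [-0.09  0.31 40.27]
top 206 [-0.6   0.27 41.64] 0.97
  flange z hist [118 232  63   9   1   0   0   0   0   2   1   0   0   0   0] mean 4.05
  cap circle in tool [-2.38 -0.3  40.24]
```

View pics/w6.png

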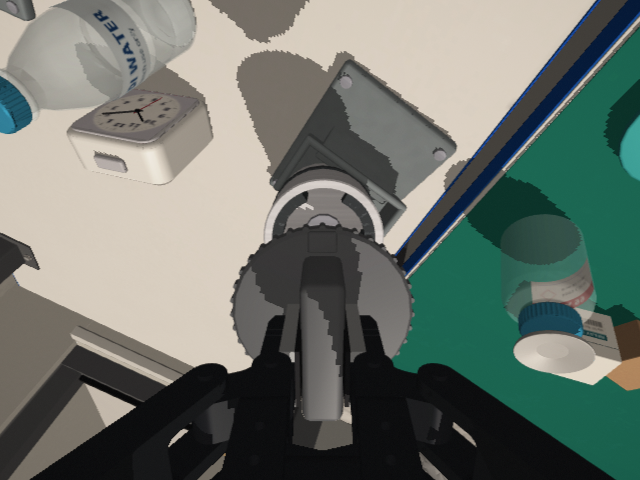

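The wrist view shows the held cap over the open mouth at (323,205), bar along the slots, with the bystanders clear. Now the insertion.

Call:
arm_command(moves="2.6 0.6 15 0 0 0 1;0 0 20 0 0 0 1;0 0 20 0 0 0 1;0 0 10 0 0 0 1;0 0 7 0 0 0 1;0 0 3 0 0 0 1;0 0 3 0 0 0 1;0 0 2 0 0 0 1;0 0 0 0 0 0 1;0 0 0 0 0 0 1")

```text
time: 36.65
ee_pos: [0.5875, -0.0044, 0.1455]
tool_rot: [[-0.796, -0.308, 0.521], [-0.42, 0.901, -0.108], [-0.436, -0.305, -0.847]]
contact_force: [-0.8, 0.2, -2.2]
width: 0.0151
grip_force: 59.3
```

```bash
cat > st.py <<'E'
from h import *
o=bot.observe(); T=o['tool_rot']; print('t',o['time'],o['qpos'].round(3),'F tool',(T.T@o['contact_force']).round(2),'Tq',(T.T@o['ft_torque']).round(3),'off',(T.T@(M-o['ee_pos'])*1000).round(2),'h',((o['ee_pos']-M)@n*1000-12.8).round(2),'turn',(Ro.from_matrix(RT.T@T).as_rotvec()).round(3))
E
python3 st.py
```

```text
t 36.65 [ 0.066  0.139 -0.542  0.345 -0.143 -0.379] F tool [1.53 1.08 1.46] Tq [-0.373  0.549 -0.023] off [-0.3   0.58 31.3 ] h 18.5 turn [ 0.001 -0.003  0.   ]
```

Call:
arm_command(moves="0 0 2 0 0 0 1;0 0 2 0 0 0 1;0 0 2 0 0 0 1;0 0 2 0 0 0 1;0 0 0 0 0 0 1;0 0 0 0 0 0 1")

```text
time: 37.4
ee_pos: [0.5915, -0.0053, 0.1388]
tool_rot: [[-0.796, -0.308, 0.521], [-0.42, 0.901, -0.108], [-0.436, -0.305, -0.847]]
contact_force: [-5.6, 0.1, 5.2]
width: 0.015
grip_force: 60.4
```

```bash
python3 st.py
```

```text
t 37.4 [ 0.064  0.156 -0.542  0.327 -0.142 -0.381] F tool [ 2.14  0.28 -7.3 ] Tq [-0.531  0.963 -0.042] off [-0.4   0.57 23.49] h 10.69 turn [ 0.001 -0.002  0.   ]
```

Call:
arm_command(moves="0 0 2 0 0 0 1;0 0 2 0 0 0 1;0 0 2 0 0 0 1;0 0 2 0 0 0 1;0 0 1.5 0 0 0 1;0 0 0.5 0 0 0 1;0 0 0 0 0 0 1;0 0 0 0 0 0 1")

```text
time: 38.4
ee_pos: [0.5963, -0.0063, 0.1312]
tool_rot: [[-0.796, -0.308, 0.522], [-0.42, 0.901, -0.108], [-0.437, -0.305, -0.846]]
contact_force: [-12.5, 1.1, 12.5]
width: 0.0149
grip_force: 62.1
```

```bash
python3 st.py
```

```text
t 38.4 [ 0.061  0.176 -0.543  0.306 -0.14  -0.384] F tool [  4.06   1.06 -17.21] Tq [-0.711  1.378  0.023] off [-0.31  0.64 14.41] h 1.61 turn [ 0.001 -0.003 -0.   ]
```

Call:
arm_command(moves="0 0 1 0 0 0 1;0 0 0.5 0 0 0 1;0 0 0 0 0 0 1;0 0 0 0 0 0 1")

```text
time: 38.9
ee_pos: [0.5963, -0.0063, 0.1311]
tool_rot: [[-0.795, -0.308, 0.522], [-0.42, 0.901, -0.108], [-0.437, -0.305, -0.846]]
contact_force: [-24.4, 2.4, 26.0]
width: 0.0148
grip_force: 64.5
```

```bash
python3 st.py
```

```text
t 38.9 [ 0.061  0.176 -0.544  0.305 -0.14  -0.384] F tool [  7.04   1.73 -34.94] Tq [-0.923  2.081  0.019] off [-0.35  0.61 14.33] h 1.53 turn [ 0.001 -0.003 -0.   ]
```

Call:
arm_command(moves="0 0 -1.6 0 0 0 1;0 0 0 0 0 0.05 1;0 0 0 0 0 0.12 1;0 0 0 0 0 0.12 1;0 0 0 0 0 0.12 1;0 0 0 0 0 0.12 1;0 0 0 0 0 0.12 1;0 0 0 0 0 0.12 1;0 0 0 0 0 0.12 1;0 0 0 0 0 0.12 1;0 0 0 0 0 0.12 1;0 0 0 0 0 0.1 1;0 0 0 0 0 0 1;0 0 0 0 0 0 1")

```text
time: 40.65
ee_pos: [0.5975, -0.0062, 0.132]
tool_rot: [[-0.555, 0.646, 0.524], [0.709, 0.697, -0.108], [-0.435, 0.311, -0.845]]
contact_force: [-8.4, 1.2, 10.8]
width: 0.0148
grip_force: 61.3
```

```bash
python3 st.py
```

```text
t 40.65 [ 0.061  0.176 -0.542  0.305 -0.14   0.846] F tool [  0.86  -1.22 -13.68] Tq [0.699 0.734 0.07 ] off [ 1.53 -0.62 14.46] h 1.67 turn [-1.000e-03 -6.000e-03  1.231e+00]
```

Call:
arm_command(moves="0 0 0 0 0 0.03 1;0 0 0 0 0 0.03 1;0 0 0 0 0 0.02 1;0 0 0 0 0 0.02 1;0 0 0 0 0 0 1;0 0 0 0 0 0 1")

```text
time: 41.4
ee_pos: [0.5968, -0.0066, 0.1315]
tool_rot: [[-0.489, 0.699, 0.522], [0.774, 0.624, -0.109], [-0.402, 0.351, -0.846]]
contact_force: [-9.9, 0.7, 11.0]
width: 0.0149
grip_force: 61.6
```

```bash
python3 st.py
```

```text
t 41.4 [ 0.06   0.176 -0.543  0.306 -0.141  0.945] F tool [  0.97  -2.59 -14.58] Tq [ 1.067  0.67  -0.452] off [ 1.17  0.17 14.4 ] h 1.61 turn [-0.    -0.004  1.329]
```

Call:
arm_command(moves="0 0 0 0 0 -0.03 1;0 0 -1.5 0 0 0 1;0 0 -1.5 0 0 0 1;0 0 -1.5 0 0 0 1;0 0 0 0 0 0 1;0 0 0 0 0 0 1")

```text
time: 42.15
ee_pos: [0.5947, -0.0061, 0.135]
tool_rot: [[-0.509, 0.684, 0.522], [0.756, 0.646, -0.109], [-0.412, 0.34, -0.846]]
contact_force: [-6.7, 0.6, 7.9]
width: 0.015
grip_force: 60.9
```

```bash
python3 st.py
```

```text
t 42.15 [ 0.062  0.167 -0.542  0.315 -0.141  0.917] F tool [  0.61  -1.47 -10.26] Tq [ 0.831  0.634 -0.017] off [ 1.14  0.1  18.57] h 5.78 turn [-1.0e-03 -4.0e-03  1.3e+00]
```

Call:
arm_command(moves="0 0 -1.5 0 0 0 1;0 0 -1 0 0 0 1;0 0 0 0 0 0 1;0 0 0 0 0 0 1")

```text
time: 42.65
ee_pos: [0.5934, -0.0058, 0.137]
tool_rot: [[-0.509, 0.684, 0.522], [0.756, 0.646, -0.109], [-0.412, 0.339, -0.846]]
contact_force: [-5.9, 0.2, 6.5]
width: 0.0148
grip_force: 60.7
```

```bash
python3 st.py
```

```text
t 42.65 [ 0.063  0.162 -0.542  0.32  -0.142  0.918] F tool [ 0.47 -1.72 -8.58] Tq [ 0.696  0.603 -0.01 ] off [ 1.13  0.11 20.93] h 8.13 turn [-1.0e-03 -4.0e-03  1.3e+00]
```

Call:
arm_command(moves="0 0 0 0 0 0 0.6;0 0 0 0 0 0 0.5;0 0 0 0 0 0 0.4;0 0 0 0 0 0 0.2;0 0 0 0 0 0 0;0 0 0 0 0 0 0;0 0 -15 0 0 0 0;0 0 -25 0 0 0 0;0 0 -30 0 0 0 0;0 0 -30 0 0 0 0;0 0 -20 0 0 0 0;0 0 0 0 0 0 0")

```text
time: 44.15
ee_pos: [0.5311, 0.0077, 0.2405]
tool_rot: [[-0.508, 0.683, 0.525], [0.756, 0.646, -0.108], [-0.413, 0.342, -0.844]]
contact_force: [0.5, 0.4, -0.9]
width: 0.0856
grip_force: 0.0
```

```bash
python3 st.py; python3 - <<'E'
from h import *
s=snap('wrist','w7.png'); L=measure(s,M+n*.03,32)
print('flange top over rim mm (15 = locked)',((L['fc']-M)@n*1000).round(2),'bar angle from mouth x',np.degrees(np.arctan2(L['dir']@np.cross(n,mx),L['dir']@mx)).round(1))
tp=snap('top','top2.png')
C=cloud(tp)
for nm,u,v in(('bottle',395,237),('jar',398,300),('clock',388,203),('disp',235,230)): print(nm,C[v,u].round(3))
cv2.imwrite('pics/end.png',np.hstack([cv2.resize(s['frame'],(400,300)),cv2.resize(tp['frame'][130:340,140:500],(400,300))])[:,:,::-1])
E
```

```text
t 44.15 [ 0.108 -0.083 -0.493  0.616 -0.164  0.957] F tool [0.43 0.31 0.94] Tq [ 0.353  0.35  -0.01 ] off [  1.96  -1.52 142.47] h 129.68 turn [-0.003 -0.007  1.301]
n [-0.5195  0.1075  0.8477] tilt 32.04 6222 flange c [ 0.5977 -0.0062  0.1328] r 0.0404
  top 1889 size [15.8 57.7] h 0.0318 cen [ 0.5812 -0.0026  0.1597] mean [ 0.5804 -0.0015  0.1591] dir [ 0.5147 -0.7525  0.4109] axis at top from flange [ 0.5812 -0.0028  0.1597]
flange top over rim mm (15 = locked) 15.04 bar angle from mouth x -74.2
bottle [ 0.571 -0.194  0.168]
jar [ 0.427 -0.214  0.048]
clock [ 0.658 -0.191  0.101]
disp [0.6   0.169 0.118]
```

View pics/end.png

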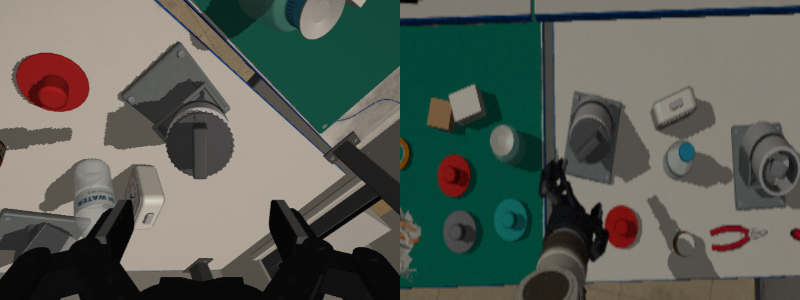

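The last pictures show the cap on the short canister (left half, 200,145), its flange top measured 15.0 mm above the rim, so h = 7 mm, locked. The grey plug stands on the green bench (right half, 462,232), the long canister is open, and the bystanders have not moved.

```bash
python3 -c "
from cell import bot
print(bot.job_done())"
```

```text
the job is handed in; nothing more can be done
None
```

The cap is locked on the short canister (measured h = 7 mm, turned to the stop), the plug stands on the bench, the long canister is open, the bystanders stand where they were, and I handed the job in after about 44 s of robot time.

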